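Reset the sensor gateway under its touch-latch lid

TASK

Reset the sensor gateway on the desk: press its push-to-open lid at the round mark so that the catch lets go and the lid springs ajar, then push the lid up and over with a fingertip until it leans back fully open by itself, and press the reset button inside right down and let it come out again. Only touch and push, gently: grip and lift nothing, and leave everything else on the desk where it stands.

Things in the scene. Friction and masses are not known exactly. Their poses are not given: they have to be found in the camera images.
- gateway: grey plastic sensor gateway, a box 140 mm deep (its x) by 180 mm wide (its y), screwed to the desk; walls 4 mm thick with the rim 64 mm high. Origin: centre of the underside; x points from its front (robot side) to its hinge side, z up. A single lid covers it, overhanging the rim by 3 to 6 mm all round.
- lid (a joint): lid angle about its hinge, rad: 0 shut and caught, grows as it opens. Once the catch has let go and the finger draws back, a spring lifts the lid to about 0.7 rad, where it rests ajar; it does not catch again. From there it swings freely (under 2 N at its edge): let go before 1.57 it drops back to ajar, past 1.6 it falls back by itself to its stop at 1.95.
- lid_mark (a point): centre of a flat dark round mark, 22 mm across, on top of the lid: the place to press. Pressed 3 to 4 mm down here (2 to 3 N; it gives 6 mm, to about -0.05 rad) the touch catch lets go. Moves with the lid; 120 mm from the hinge axis, 23 mm from the free edge, 50 mm to the gateway's -y side of its middle; 80 mm above the desk when shut.
- lid_edge (a point): middle of the lid's free (front) edge, on its top face. It moves with the lid; 143 mm from the hinge axis. The lid is 192 mm wide, its panel 6 mm thick; a 4 mm thick skirt along the free edge and both sides reaches down to 16 mm below the top face.
- lid_hinge (a point): middle of the lid's hinge axis, fixed to the gateway: 68 mm behind its centre (+x), 73 mm above the desk. The axis runs along the gateway's y. The lid's top face is 7 mm above the axis when shut.
- reset (a joint): travel of the reset button in m: 0 out, 0.006 fully down. Spring return; about 1.2 N to start, 4 N fully down.
- reset_top (a point): centre of the top face of the reset button, a round dark button 24 mm across inside the gateway under the lid, the only button there; its top lies 38 mm above the desk, 26 mm below the rim, 10 mm to the front of the gateway's centre and 40 mm to its +y side. It is pressed straight down. Its round housing is 40 mm across, 28 mm high above the desk.
- sensor: metal sensor block, 42 x 42 x 30 mm with a short brass stub, stands beside the gateway; a loose bystander, to be left alone. Origin: centre of its underside.
- mug: white mug, 80 mm wide, 92 mm high; a loose bystander, to be left alone. Origin: centre of its underside.
- screwdriver: screwdriver 170 mm long lying in front of the gateway, on the robot's side; a loose bystander, to be left alone. Origin: middle of its length on the desk.
- tape: roll of black tape lying flat, 90 mm wide, 24 mm high; a loose bystander, to be left alone. Origin: centre of its underside.
- flux: white bottle, 44 mm wide, 110 mm high; a loose bystander, to be left alone. Origin: centre of its underside.
- junction: closed grey junction box with four screws and no lid to open, 75 x 115 x 40 mm; a loose bystander, to be left alone. Origin: centre of its underside.
- multimeter: black hand multimeter lying flat, 150 x 75 x 42 mm; a loose bystander, to be left alone. Origin: centre of its underside.
Things that resemble listed ones, but are neither listed nor needed, are in the scene too. Leave any blue or yellow look-alike of the gateway alone.

How it is judged:
By the outcome, as a careful person would: the job done as asked, in the order asked, and still so for the second after the job is handed in, with the robot touching nothing.
It also fails if it takes over 45 s, if anything falls off the work surface, if the arm or the gripper's body presses on something with over 40 N, if the wrist force passes 120 N, or if a joint passes its speed limit or range.

ROBOT

A 7-joint arm with a two-finger parallel gripper is mounted at the origin on the work surface. World frame = base frame: x ahead of the robot, y to its left, z up, the work surface at z = 0. Lengths are in mm, angles in degrees, forces in N, time in s.
With the tool pointing down it reaches from about 350 to 900 mm from the base axis. Payload 8.1 kg.
Tool frame: the origin (TCP) lies on the centre line of the jaws, within the pads' length; the fingertips stand 25 mm ahead of it and the grasp point (between the pads) lies 6 mm ahead of it; z points along the fingers, y is the direction in which the jaws open and shut (so a half turn about z gives the same grasp; the last joint's range is limited). The gripper opens to 85 mm and grips with 20 to 120 N. Pads are 22 mm wide; open, the fingers measure 114 mm over their backs; the gripper's body (76 mm by 85 mm) begins 54 mm behind the grasp point. The pads swing forward as they close: fully open they stand 13 mm farther back than shut.
Start: joints at [-82.655, 24.895, 1.432, 90.138, -0.665, 64.973, -4.303], TCP at [142.999, 608.434, 256.323] pointing down, gripper open.
Joint ranges: [-149.89, 149.89], [-25.12, 119.58], [-72.63, 75.52], [4.76, 147.25], [-75.54, 255.54], [6.69, 114.76], [-157.13, 157.13]. Speed limits (degrees/s): [127.2, 127.2, 172.46, 172.46, 180, 180, 180].

INTERFACE

Orientations are given as [roll, pitch, yaw] about the fixed x, y, z axes, in that order (R = Rz(yaw) Ry(pitch) Rx(roll)).
In Python, from station import r gives the robot as it stands.
- The arm moves only by the tool play_rows, never from a script. Its argument "series" is a list that holds one entry, the list of rows, each a list of 7 numbers: the finger opening in cm, from 0 to 8.54, then the shift along the tool's x, y, z in cm, then the turn, a rotation vector about the tool's x, y, z in rad. In form: [[[grip, x, y, z, rx, ry, rz], ...]]. A call has 1 to 10 rows; each row is the pose to reach, as a shift and turn from the pose commanded when the call began, along the tool's axes at that moment; what a row does not reach only later rows make up. A row lasts 1/8 s, in which the tool goes at most 62.5 mm and 10.7 degrees, less where a joint would pass 70% of its speed; a pose out of reach is approached as far as the arm can. A call with a gripper value outside its range is refused whole. The fingers move at their own pace and stop on an object; "force" is the grip in N (left out, the last holds). Time passes only in rows, so rows that repeat a pose let the fingers close. It gives the time, the measured TCP pose, the force and the opening at its end, in the units of the state.
- r.get_obs(): the state, without advancing time (a new reading comes with each control period).
- r.get_image(name): name is "scene" or "side" or "wrist"; returns the picture (384x512x3 uint8, red, green, blue); there is no depth.
- r.get_calibration(name): a dict with "K" (3x3 intrinsics, pixels), "k1" (the pictures are not rectified: a ray, as slopes to the right and down, at radius r is drawn at 1 + k1 r^2 times it, then the intrinsics apply), "position" and "attitude" of the camera in the world. Camera axes: x right, y down, z forward; pixel columns grow to the right and rows downward; lengths in mm; the calibration is good to about 2 mm. A picture is of the moment at which its call begins: read the wrist's pose just before it. get_calibration takes no time and is no camera call; for the wrist camera it gives the pose at the moment of the call.
- r.hand_in(): hands the job in, once; it reports no verdict.
The state is a dict: "time": time; "joint_pos": joint angles; "qd": joint speeds; "joint_torque": joint torques, N m; "eef_pos": TCP position; "orientation": TCP orientation; "force": force on the tool from outside, world axes, zero at the start; "torque": the same for the moment, N m; "width": opening from 0.0 (shut) to 1.0 (fully open).
Only numpy, scipy, OpenCV 4.12 (cv2) and the standard library are available. Lean on these libraries where they do the work, as an engineer would, in place of code of your own. Each camera call takes 0.05 s, during which the arm holds its last target.

## Working session

There is one attempt and no reset: what is moved stays moved. The work goes in short steps, Python scripts to look and compute and a tool call to move; the robot and the scene stay as the last step left them, time stands still between calls to the robot, and variables do not carry over. Pictures are saved under pics/ and viewed, and the job is handed in when it is done.

Besides the shell and the picture viewer there is one more tool, called after "Emit:" as name(argument=value, ...), one argument or row to a line, values as JSON. play_rows: Moves the arm, as the interface text tells. Its arguments: {"type":"object","properties":{"series":{"type":"array"},"force":{"type":"number"}},"required":["series"]}

```bash
mkdir -p pics; ls
python3 - <<'E'
from station import r
import cv2
o=r.get_obs();print(o)
for n in ("scene","side","wrist"):
    c=r.get_calibration(n);print(n,c)
    cv2.imwrite(f"pics/{n}0.png",cv2.cvtColor(r.get_image(n),cv2.COLOR_RGB2BGR))
E
```

```text
pics
{'time': 0.0, 'joint_pos': array([-82.65475613,  24.93745627,   1.42886888,  90.18853562,
        -0.66303394,  64.97271753,  -4.30304381]), 'qd': array([-0.01733692,  0.02718349, -0.04173625, -0.00530633, -0.0545275 ,
        0.00961838, -0.05570891]), 'joint_torque': array([-2.38453822e-04, -6.70477724e+01,  1.02510095e+00, -3.16203690e+01,
        1.56477647e-02,  1.28488796e-02, -2.61664312e-06]), 'eef_pos': array([142.90749225, 607.97183021, 255.5184661 ]), 'orientation': array([-1.79909997e+02,  8.84526130e-03,  1.66774562e+02]), 'force': array([ 0.37402231, -0.58808173,  0.33019606]), 'torque': array([-0.03045842, -0.03111553,  0.01064269]), 'width': 0.999322431876316}
scene {'K': array([[354.79453604,   0.        , 254.13033758],
       [  0.        , 354.79453604, 198.41384055],
       [  0.        ,   0.        ,   1.        ]]), 'k1': -0.05579462806297229, 'position': array([840.87894792, 721.28113188, 766.91026214]), 'attitude': array([-134.1252266 ,   -1.06424585,  153.20698458])}
side {'K': array([[369.31402755,   0.        , 258.05524119],
       [  0.        , 369.31402755, 195.4538751 ],
       [  0.        ,   0.        ,   1.        ]]), 'k1': -0.12008615809444599, 'position': array([ 489.54358312, -884.69891914,  860.94211279]), 'attitude': array([-129.00537881,    0.88485704,   -2.99105682])}
wrist {'K': array([[336.92867154,   0.        , 251.03330113],
       [  0.        , 336.92867154, 186.26296678],
       [  0.        ,   0.        ,   1.        ]]), 'k1': -0.01091977413287453, 'position': array([ 78.96676325, 624.39352023, 373.30017891]), 'attitude': array([1.64883925e+02, 9.31008295e-02, 7.67770264e+01])}
```

View pics/scene0.png

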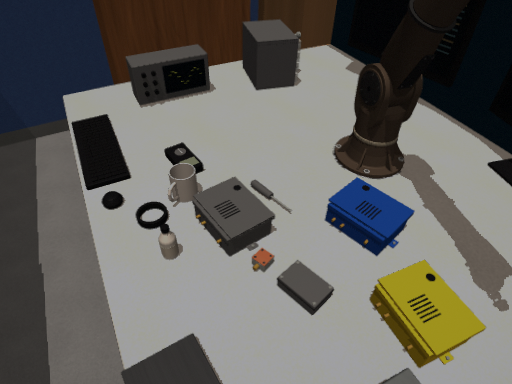

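View pics/side0.png

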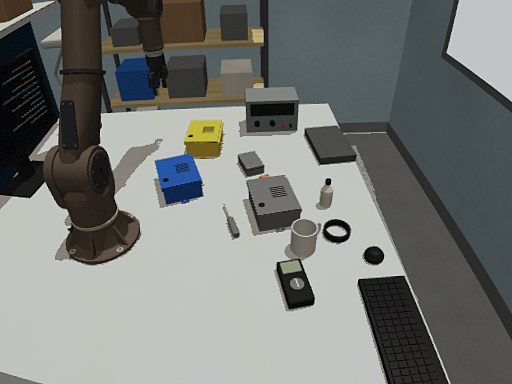

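View pics/wrist0.png

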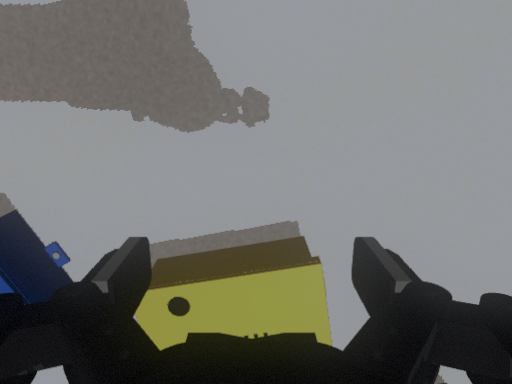

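Candidates in the scene view: grey box with dark mark at (233,213), blue look-alike (368,213), yellow look-alike (428,308), grey junction box (305,285, no mark), and the dark box at (172,365). By the description it is the grey one at (233,213), mark near (237,188). I'll check this in close crops.

```bash
cat > h.py <<'E'
import numpy as np,cv2
from scipy.spatial.transform import Rotation as R
from station import r
def ray(c,u,v):
    K=c["K"]
    p=cv2.undistortPoints(np.array([[[u,v]]],float),K,np.array([c["k1"],0,0,0,0.]))[0,0]
    M=R.from_euler("xyz",c["attitude"],degrees=True).as_matrix()
    d=M@np.array([p[0],p[1],1.]);return np.array(c["position"]),d/np.linalg.norm(d)
def plane(c,u,v,z):
    o,d=ray(c,u,v);return o+d*(z-o[2])/d[2]
def proj(c,P):
    M=R.from_euler("xyz",c["attitude"],degrees=True).as_matrix()
    q=M.T@(np.array(P,float)-c["position"]);x=q[:2]/q[2]
    x=x*(1+c["k1"]*(x@x));return c["K"][:2,:2]@x+c["K"][:2,2]
def snap(n,f,box=None,s=1):
    im=cv2.cvtColor(r.get_image(n),cv2.COLOR_RGB2BGR)
    if box: x0,y0,x1,y1=box; im2=im[y0:y1,x0:x1]
    else: im2=im
    cv2.imwrite("pics/"+f,cv2.resize(im2,None,fx=s,fy=s,interpolation=cv2.INTER_CUBIC));return im
E
python3 - <<'E'
import cv2,numpy as np
a=cv2.imread("pics/scene0.png")[160:280,150:350];b=cv2.imread("pics/side0.png")[140:260,200:360]
cv2.imwrite("pics/c1.png",cv2.resize(a,None,fx=4,fy=4,interpolation=2));cv2.imwrite("pics/c2.png",cv2.resize(b,None,fx=5,fy=5,interpolation=2))
E
```

```text
(no output)
```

View pics/c1.png

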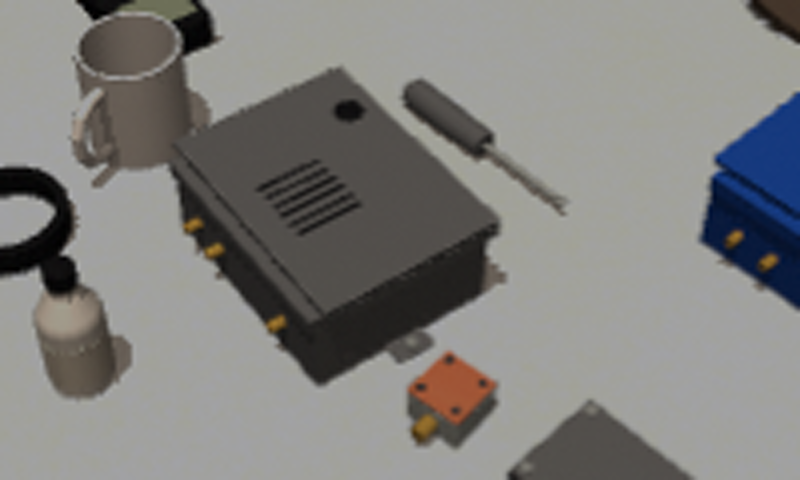

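View pics/c2.png

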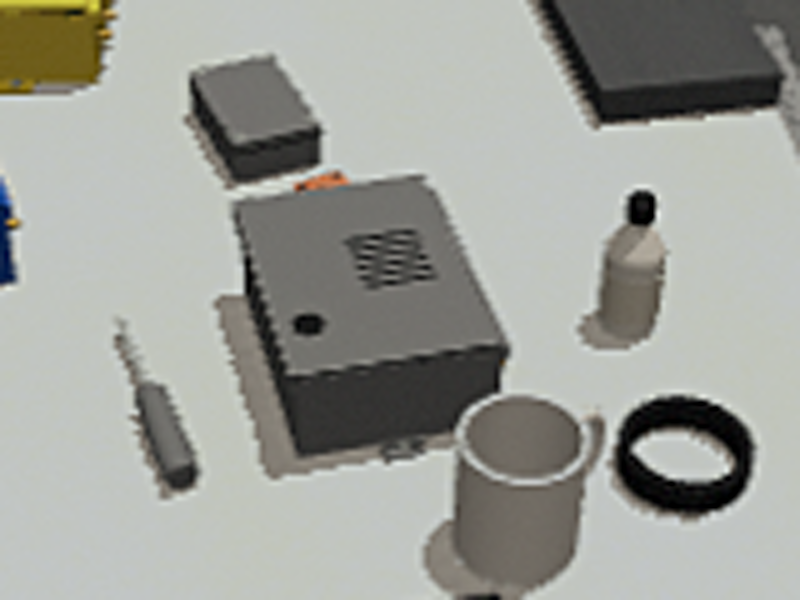

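The grey gateway is confirmed. In the scene its mark is at (237,187), and the mark sits front/-y, with the brass connectors on the hinge side. In the side view the mark is at (262,205).

Run:
```python
from h import *
cs,cd=r.get_calibration("scene"),r.get_calibration("side")
S=lambda x,y:(150+(x+.5)/4-.5,160+(y+.5)/4-.5)
D=lambda x,y:(200+(x+.5)/5-.5,140+(y+.5)/5-.5)
np.set_printoptions(precision=1,suppress=True)
P={}
for n,a,b in [("mark",S(349,110),D(309,324)),("F-",S(340,68),D(287,377)),("B-",S(173,148),D(508,350)),("B+",S(318,322),D(425,177)),("F+",S(499,225),D(235,204))]:
    p,q=plane(cs,*a,80),plane(cd,*b,80);P[n]=(p+q)/2
    o1,d1=ray(cs,*a);o2,d2=ray(cd,*b)
    t=np.linalg.lstsq(np.stack([d1,-d2],1),o2-o1,rcond=None)[0]
    print(n,p,q,"tri",(o1+d1*t[0]+o2+d2*t[1])/2)
for a,b in (("F-","F+"),("B-","B+"),("F-","B-"),("F+","B+")):
    d=P[b]-P[a];print(a,b,np.linalg.norm(d),np.degrees(np.arctan2(d[1],d[0])))
for n,a,z in [("sensor",S(450,385),30),("sdrv handle",S(418,95),10),("sdrv neck",S(480,140),10),("sdrv tip",S(560,207),5),("mug rim",S(130,45),92),("junc corner",S(590,408),40),("flux cap",S(60,270),105)]:
    print(n,plane(cs,*a,z))
```

```text
mark [533.9  31.7  80. ] [536.3  31.8  80. ] tri [535.2  32.   80.3]
F- [520.5 -13.2  80. ] [519.4 -18.7  80. ] tri [519.4 -15.9  77.5]
B- [660.9  14.3  80. ] [662.   -2.9  80. ] tri [661.3   6.2  72.6]
B+ [633.  200.4  80. ] [629.4 189.1  80. ] tri [630.8 196.4  74.6]
F+ [491.8 177.4  80. ] [491.8 166.4  80. ] tri [490.6 173.6  75.2]
F- F+ 189.9535995730691 98.53005672733714
B- B+ 191.44078847916984 99.09785309100576
F- B- 143.16719475830502 8.700242707883817
F+ B+ 141.28224942969646 9.301840604214181
sensor [563.  246.7  30. ]
sdrv handle [445.3 -30.9  10. ]
sdrv neck [425.5  36.7  10. ]
sdrv tip [403.7 121.8   5. ]
mug rim [655.4 -91.4  92. ]
junc corner [496.4 307.4  40. ]
flux cap [767.2 112.6 105. ]
```

```bash
cat >> h.py <<'E'
def goto(p,yaw,tilt=0):
    """shift (cm, tool axes) + rotvec (rad, tool axes) from the measured pose"""
    o=r.get_obs();R0=R.from_euler("xyz",o["orientation"],degrees=True)
    R1=R.from_euler("xyz",[180,0,yaw],degrees=True)
    print("t",round(o["time"],2),"pos",o["eef_pos"].round(1),"ori",o["orientation"].round(2),"F",o["force"].round(2),"w",round(o["width"],3))
    print("shift cm",(R0.inv().apply(np.array(p)-o["eef_pos"])/10).round(2),"rot",(R0.inv()*R1).as_rotvec().round(3))
E
python3 - <<'E'
from h import *
goto([340,320,230],189); goto([535,32,200],189)
E
```

```text
t 0.15 pos [142.9 608.1 255.7] ori [-179.93    0.    166.77] F [-0.34  0.53  0.43] w 1.0
shift cm [-25.78 -23.53   2.6 ] rot [-0.001 -0.    -0.388]
t 0.15 pos [142.9 608.1 255.7] ori [-179.93    0.    166.77] F [-0.34  0.53  0.43] w 1.0
shift cm [-51.35 -47.1    5.63] rot [-0.001 -0.    -0.388]
```

Emit:
play_rows(
  series=[
    [[0,-5,-4.5,0.5,0,0,-0.1],[0,-9,-8.2,1,0,0,-0.2],[0,-13,-12,1.5,0,0,-0.3],[0,-17,-15.5,2,0,0,-0.388],[0,-21,-19.2,2,0,0,-0.388],[0,-25,-23,2.5,0,0,-0.388],[0,-29,-26.6,2.5,0,0,-0.388],[0,-33,-30.2,3,0,0,-0.388],[0,-37,-34,3,0,0,-0.388],[0,-37,-34,3,0,0,-0.388]],
  ],
)

```text
time: 1.4
eef_pos: [427.4, 188.6, 226.3]
orientation: [-179.9, 0.0, -171.4]
force: [0.3, 0.2, -0.1]
width: 0.001
```

Run:
```python
from h import *
goto([535,32,200],189);print(r.get_obs()["joint_pos"].round(0))
```

```text
t 1.4 pos [427.4 188.6 226.3] ori [-1.7991e+02  2.0000e-02 -1.7143e+02] F [ 0.27  0.19 -0.09] w 0.001
shift cm [ -8.31 -17.09   2.66] rot [-0.002  0.    -0.007]
[-38.  12.   9. 114.  -2.  54.  71.]
```

Emit:
play_rows(
  series=[
    [[0,-2.5,-5,1,0,0,-0.007],[0,-5,-10,1.5,0,0,-0.007],[0,-7.5,-15,2.4,0,0,-0.007],[0,-8.3,-17.1,2.6,0,0,-0.007],[0,-8.3,-17.1,2.6,0,0,-0.007],[0,-8.3,-17.1,2.6,0,0,-0.007]],
  ],
)

```text
time: 2.15
eef_pos: [533.5, 38.5, 200.2]
orientation: [179.9, -0.0, -170.5]
force: [0.1, -0.3, -0.2]
width: -0.001
```

Run:
```python
from h import *
goto([535,32,110],189)
c=r.get_calibration("wrist");im=snap("wrist","w1.png",None,1.5)
o=r.get_obs();print("mark proj",proj(c,[535,32,80]),"tip",proj(c,o["eef_pos"]-[0,0,25]))
snap("side","s1.png",(180,100,360,260),4)
```

```text
t 2.15 pos [533.5  38.5 200.2] ori [ 1.7995e+02 -4.0000e-02 -1.7050e+02] F [ 0.12 -0.31 -0.22] w -0.001
shift cm [-0.04 -0.68  9.01] rot [ 0.001 -0.001  0.009]
mark proj [240.30844035 188.62225913] tip [248.99124678 243.18558084]
```

View pics/w1.png

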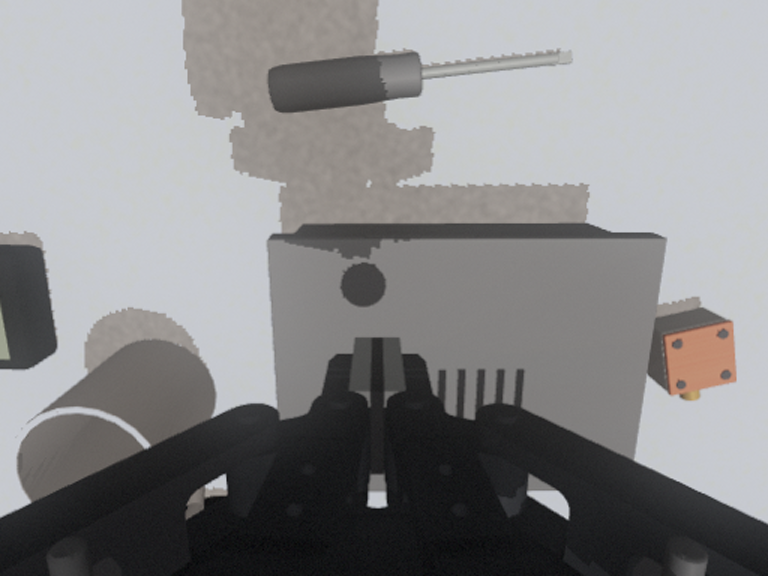

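View pics/s1.png

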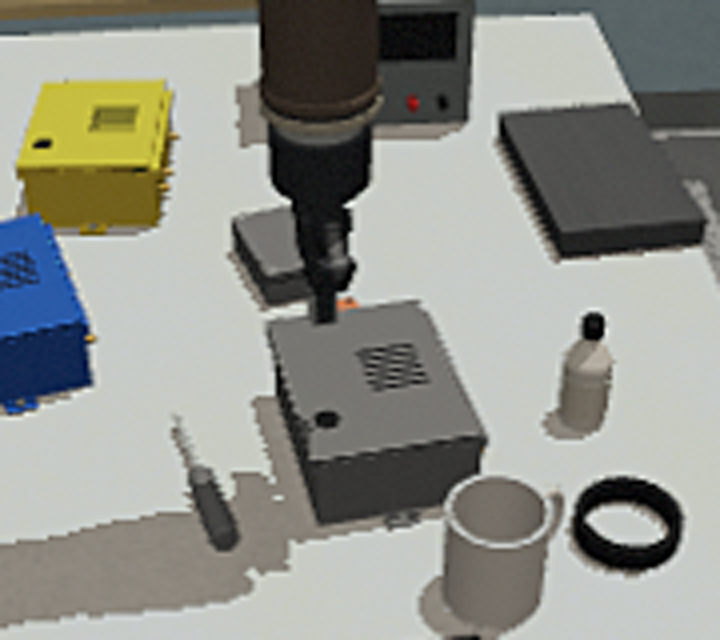

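The wrist view shows the mark at (242,190), within 2 px of the prediction. The front edge is level in the picture, so the yaw is right. Next I descend to just above the mark.

Emit:
play_rows(
  series=[
    [[0,0,0.1,3,0,0,0],[0,0,0.1,6,0,0,0],[0,0,0.1,8,0,0,0],[0,0,0.1,8.8,0,0,0],[0,0,0.1,8.8,0,0,0],[0,0,0.1,8.8,0,0,0]],
  ],
)

```text
time: 3.0
eef_pos: [534.5, 38.2, 113.2]
orientation: [180.0, 0.1, -170.6]
force: [0.0, 0.8, -0.6]
width: 0.001
```

Run:
```python
from h import *
goto([534.5,33,105],189)
c=r.get_calibration("wrist");im=snap("wrist","w2.png",(100,100,400,320),2.5)
o=r.get_obs();print("mark proj",proj(c,[534.5,33,80]),"tip",proj(c,o["eef_pos"]-[0,0,25]))
```

```text
t 3.0 pos [534.5  38.2 113.2] ori [ 1.7999e+02  8.0000e-02 -1.7058e+02] F [ 0.03  0.84 -0.57] w 0.001
shift cm [ 0.08 -0.51  0.82] rot [0.    0.001 0.007]
mark proj [238.12035353 234.16997224] tip [248.4660202 243.0296011]
```

View pics/w2.png

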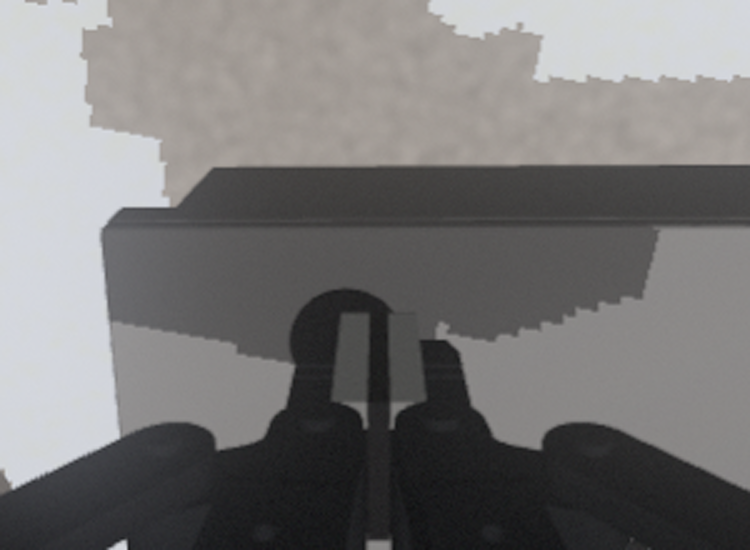

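Mark centre is at (237,235) and the tip centre at (251,243), so the tip is about 6–7 mm too far to +y. I'll shift it and press in small steps.

Emit:
play_rows(
  series=[
    [[0,0,-0.3,0,0,0,0],[0,0,-0.6,0.2,0,0,0],[0,0,-0.6,0.5,0,0,0],[0,0,-0.6,0.7,0,0,0],[0,0,-0.6,0.9,0,0,0],[0,0,-0.6,0.9,0,0,0]],
  ],
)

```text
time: 3.8
eef_pos: [534.8, 31.9, 103.2]
orientation: [-180.0, -0.0, -170.6]
force: [-0.8, -1.0, 1.0]
width: 0.002
```

Emit:
play_rows(
  series=[
    [[0,0,0,0.1,0,0,0],[0,0,0,0.2,0,0,0],[0,0,0,0.25,0,0,0],[0,0,0,0.25,0,0,0]],
  ],
)

```text
time: 4.3
eef_pos: [534.8, 31.9, 100.8]
orientation: [180.0, -0.0, -170.6]
force: [-2.8, -0.6, 4.4]
width: -0.001
```

Emit:
play_rows(
  series=[
    [[0,0,0,-0.5,0,0,0],[0,0,0,-2,0,0,0],[0,0,0,-4.5,0,0,0],[0,0,0,-7.5,0,0,0],[0,0,0,-10.5,0,0,0],[0,1,0,-11.5,0,0,0],[0,3,0,-11.5,0,0,0],[0,5,0,-11.5,0,0,0],[0,6,0,-11.5,0,0,0],[0,6,0,-11.5,0,0,0]],
  ],
)

```text
time: 5.55
eef_pos: [475.2, 22.1, 215.8]
orientation: [180.0, -0.0, -170.6]
force: [0.0, 0.2, -0.4]
width: -0.006
```

```bash
python3 - <<'E'
from h import *
goto([470,70,160],189)
snap("wrist","w3.png",None,1);snap("side","s3.png",(180,80,360,260),3);snap("scene","c3.png",(150,100,350,280),3)
E
python3 -c "
import cv2,numpy as np
a=cv2.imread('pics/s3.png');b=cv2.imread('pics/c3.png')
a=cv2.resize(a,(400,400));b=cv2.resize(b,(400,360));b=cv2.copyMakeBorder(b,0,40,0,0,0);cv2.imwrite('pics/sc3.png',np.hstack([a,b]))"
```

```text
t 5.55 pos [475.2  22.1 215.8] ori [ 179.98   -0.   -170.6 ] F [ 0.02  0.16 -0.35] w -0.006
shift cm [-0.27  4.81  5.58] rot [ 0.    -0.     0.007]
```

View pics/sc3.png

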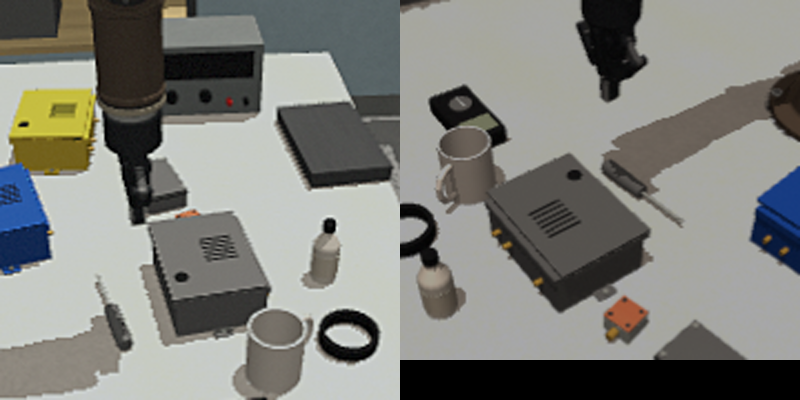

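View pics/w3.png

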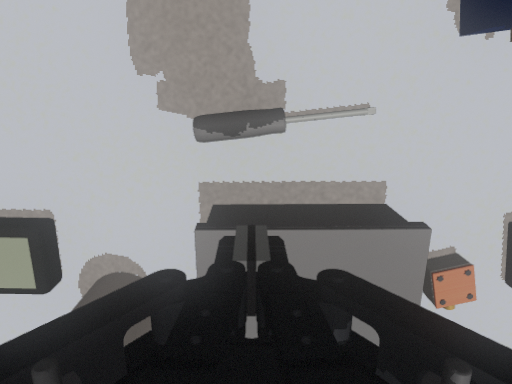

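The catch has not let go: both views show the lid shut. I'll go back and press a little deeper.

Emit:
play_rows(
  series=[
    [[0,-3,0,0,0,0,0],[0,-6,0,0.5,0,0,0],[0,-6,0,4,0,0,0],[0,-6,0,8,0,0,0],[0,-6,0,10.5,0,0,0],[0,-6,0,11.2,0,0,0],[0,-6,0,11.2,0,0,0]],
  ],
)

```text
time: 6.58
eef_pos: [535.2, 31.9, 103.9]
orientation: [-180.0, -0.0, -170.6]
force: [-1.0, -0.9, 1.6]
width: -0.004
```

Emit:
play_rows(
  series=[
    [[0,0,0,0.2,0,0,0],[0,0,0,0.35,0,0,0],[0,0,0,0.45,0,0,0],[0,0,0,0.45,0,0,0]],
  ],
)

```text
time: 7.08
eef_pos: [535.6, 32.0, 99.8]
orientation: [-180.0, 0.1, -170.6]
force: [1.9, 0.1, 4.3]
width: 0.004
```

Emit:
play_rows(
  series=[
    [[0,0,0,0.1,0,0,0],[0,0,0,0.15,0,0,0],[0,0,0,0.15,0,0,0]],
  ],
)

```text
time: 7.45
eef_pos: [535.7, 32.0, 99.1]
orientation: [180.0, 0.1, -170.6]
force: [-2.2, -0.4, 16.3]
width: -0.001
```

Emit:
play_rows(
  series=[
    [[0,0,0,-0.8,0,0,0],[0,0,0,-2.2,0,0,0],[0,0,0,-2.2,0,0,0]],
  ],
)

```text
time: 7.82
eef_pos: [535.4, 32.0, 120.9]
orientation: [180.0, 0.1, -170.6]
force: [0.2, -0.1, 0.7]
width: -0.001
```

Run:
```python
from h import *
goto([470,70,160],189)
snap("side","s4.png",(180,80,360,260),3)
```

```text
t 7.83 pos [535.4  32.  120.9] ori [ 1.8000e+02  9.0000e-02 -1.7059e+02] F [ 0.19 -0.15  0.7 ] w -0.001
shift cm [ 5.83  4.82 -3.92] rot [0.    0.002 0.007]
```

View pics/s4.png

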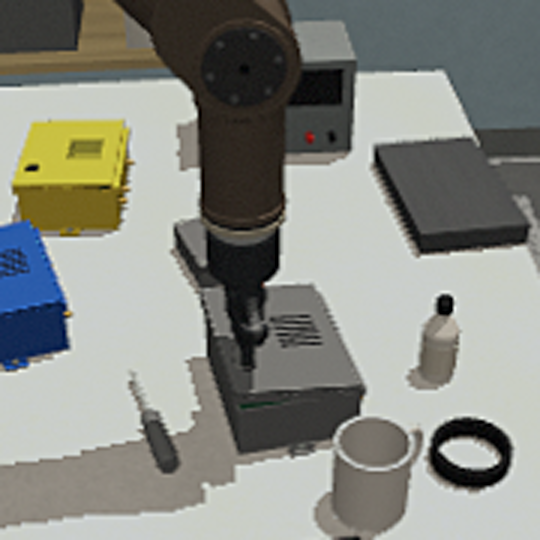

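The lid has let go and follows the finger (a gap shows on its -y side). I'll let it rise, then draw back to in front of the middle of its edge.

Emit:
play_rows(
  series=[
    [[0,0,0,-2.5,0,0,0],[0,0,0,-5,0,0,0],[0,0,0,-7.5,0,0,0],[0,1,0,-9,0,0,0],[0,3,1,-9.5,0,0,0],[0,4,3,-9,0,0,0],[0,4,5,-8,0,0,0],[0,4,5,-7.5,0,0,0],[0,4,5,-7.5,0,0,0]],
  ],
)

```text
time: 9.0
eef_pos: [486.8, 73.8, 194.3]
orientation: [-180.0, -0.1, -170.6]
force: [-0.2, -0.2, 0.3]
width: 0.005
```

```bash
python3 - <<'E'
from h import *
goto([506,78,165],189)
snap("side","s5.png",(180,80,360,260),3);snap("scene","c5.png",(150,100,350,280),3)
E
python3 -c "
import cv2,numpy as np
a=cv2.imread('pics/s5.png');b=cv2.imread('pics/c5.png')
a=cv2.resize(a,(400,400));b=cv2.resize(b,(400,360));b=cv2.copyMakeBorder(b,0,40,0,0,0);cv2.imwrite('pics/sc5.png',np.hstack([a,b]))"
```

```text
t 9.0 pos [486.8  73.8 194.3] ori [-1.7997e+02 -8.0000e-02 -1.7062e+02] F [-0.18 -0.22  0.31] w 0.005
shift cm [-1.97  0.1   2.93] rot [-0.001 -0.001  0.007]
```

View pics/sc5.png

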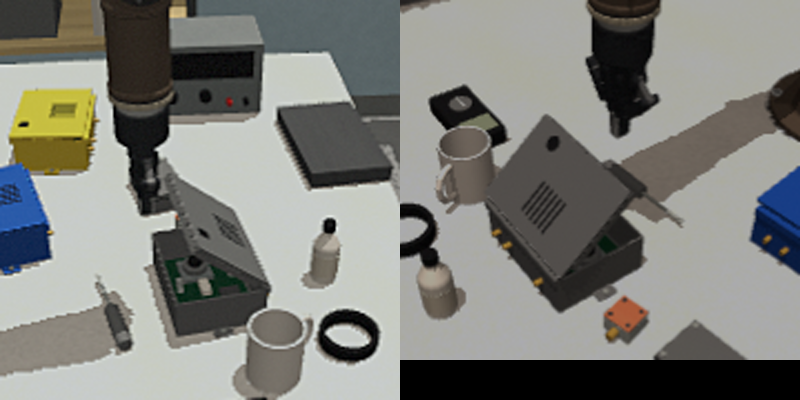

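Emit:
play_rows(
  series=[
    [[0,0,0.1,1.5,0,0,0],[0,-0.5,0.1,3.1,0,0,0],[0,-1.8,0.1,3.1,0,0,0],[0,-2.8,0.1,3.1,0,0,0],[0,-3.2,0.1,3.1,0,0,0],[0,-4,0.1,2.3,0,0,0],[0,-4.8,0.1,1.5,0,0,0],[0,-5.7,0.1,0.8,0,0,0],[0,-6.5,0.1,0.1,0,0,0],[0,-6.5,0.1,0.1,0,0,0]],
  ],
)

```text
time: 10.35
eef_pos: [552.6, 86.6, 194.6]
orientation: [180.0, 0.1, -170.6]
force: [-0.3, 0.1, 1.1]
width: -0.002
```

```bash
python3 - <<'E'
from h import *
goto([506,78,165],189)
snap("side","s6.png",(180,80,360,260),3);snap("scene","c6.png",(150,100,350,280),3)
E
python3 -c "
import cv2,numpy as np
a=cv2.imread('pics/s6.png');b=cv2.imread('pics/c6.png')
a=cv2.resize(a,(400,400));b=cv2.resize(b,(400,360));b=cv2.copyMakeBorder(b,0,40,0,0,0);cv2.imwrite('pics/sc6.png',np.hstack([a,b]))"
```

```text
t 10.35 pos [552.6  86.6 194.6] ori [ 1.8000e+02  1.4000e-01 -1.7059e+02] F [-0.29  0.1   1.14] w -0.002
shift cm [ 4.75 -0.09  2.95] rot [0.    0.002 0.007]
```

View pics/sc6.png

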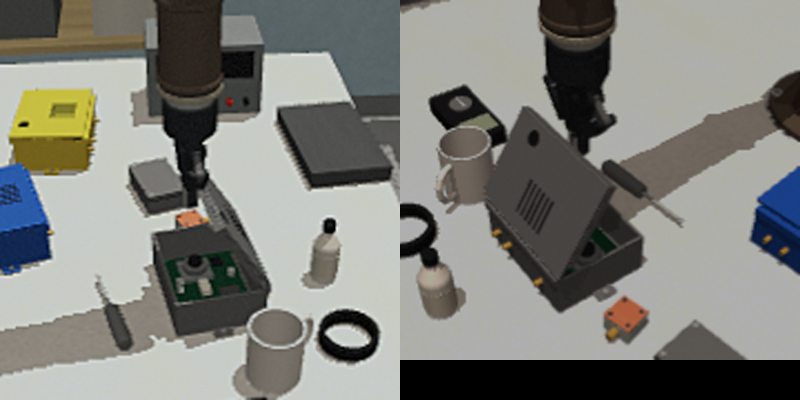

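The lid is rising with the finger, now about 1 rad. I'll continue along the arc.

Emit:
play_rows(
  series=[
    [[0,-0.9,0,-0.6,0,0,0],[0,-1.8,0,-1.1,0,0,0],[0,-2.8,0,-1.6,0,0,0],[0,-3.8,0,-2,0,0,0],[0,-4.8,0,-2.4,0,0,0],[0,-5.8,0,-2.7,0,0,0],[0,-6.8,0,-2.9,0,0,0],[0,-7.7,0,-2.9,0,0,0],[0,-8.6,0,-2.9,0,0,0],[0,-9.4,0,-2.9,0,0,0]],
  ],
)

```text
time: 11.7
eef_pos: [644.5, 101.8, 222.6]
orientation: [-180.0, -0.0, -170.6]
force: [0.9, 0.8, 0.3]
width: 0.004
```

```bash
python3 - <<'E'
from h import *
goto([506,78,165],189)
snap("side","s7.png",(180,80,360,260),3);snap("scene","c7.png",(150,100,350,280),3)
E
python3 -c "
import cv2,numpy as np
a=cv2.imread('pics/s7.png');b=cv2.imread('pics/c7.png')
a=cv2.resize(a,(400,400));b=cv2.resize(b,(400,360));b=cv2.copyMakeBorder(b,0,40,0,0,0);cv2.imwrite('pics/sc7.png',np.hstack([a,b]))"
```

```text
t 11.7 pos [644.5 101.8 222.6] ori [-1.800e+02 -1.000e-02 -1.706e+02] F [0.95 0.76 0.31] w 0.004
shift cm [14.05 -0.08  5.77] rot [-0.    -0.     0.007]
```

View pics/sc7.png

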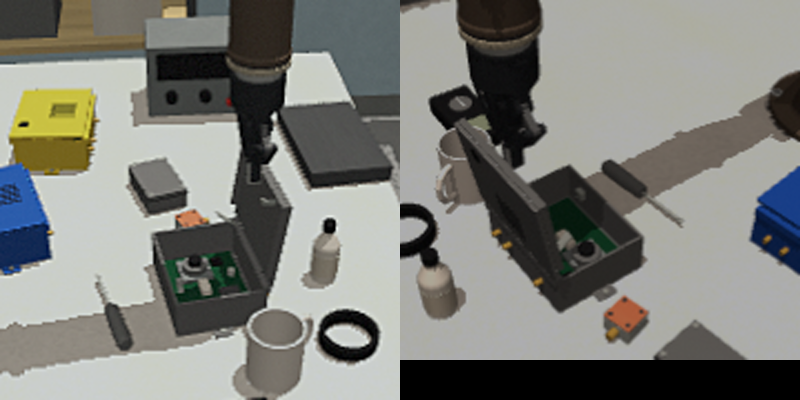

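Emit:
play_rows(
  series=[
    [[0,-0.7,0,0,0,0,0],[0,-1.4,0,0,0,0,0],[0,-2,0,0.2,0,0,0],[0,-2.5,0,0.3,0,0,0],[0,-2.5,0,0.3,0,0,0],[0,-1,0,0.3,0,0,0],[0,2,0,0,0,0,0],[0,5,0,0,0,0,0],[0,8,1,0,0,0,0],[0,8,2,0,0,0,0]],
  ],
)

```text
time: 13.05
eef_pos: [560.0, 108.2, 223.2]
orientation: [180.0, -0.0, -170.6]
force: [1.2, -0.0, 0.3]
width: 0.002
```

```bash
python3 - <<'E'
from h import *
goto([561.4,127.3,80],189)
c=r.get_calibration("wrist");print(proj(c,[561.4,127.3,38]))
snap("side","s8.png",(180,80,360,260),3);snap("scene","c8.png",(150,100,350,280),3);snap("wrist","w8.png",None,1.5)
E
python3 -c "
import cv2,numpy as np
a=cv2.imread('pics/s8.png');b=cv2.imread('pics/c8.png')
a=cv2.resize(a,(400,400));b=cv2.resize(b,(400,360));b=cv2.copyMakeBorder(b,0,40,0,0,0);cv2.imwrite('pics/sc8.png',np.hstack([a,b]))"
```

```text
t 13.05 pos [560.  108.2 223.2] ori [ 1.7997e+02 -4.0000e-02 -1.7062e+02] F [ 1.21 -0.02  0.31] w 0.002
shift cm [-0.45  1.86 14.32] rot [ 0.    -0.001  0.007]
[270.02921972 174.11135561]
```

View pics/sc8.png

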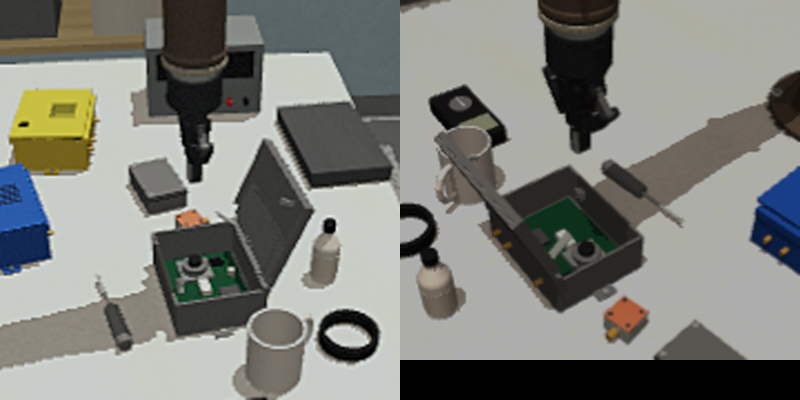

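View pics/w8.png

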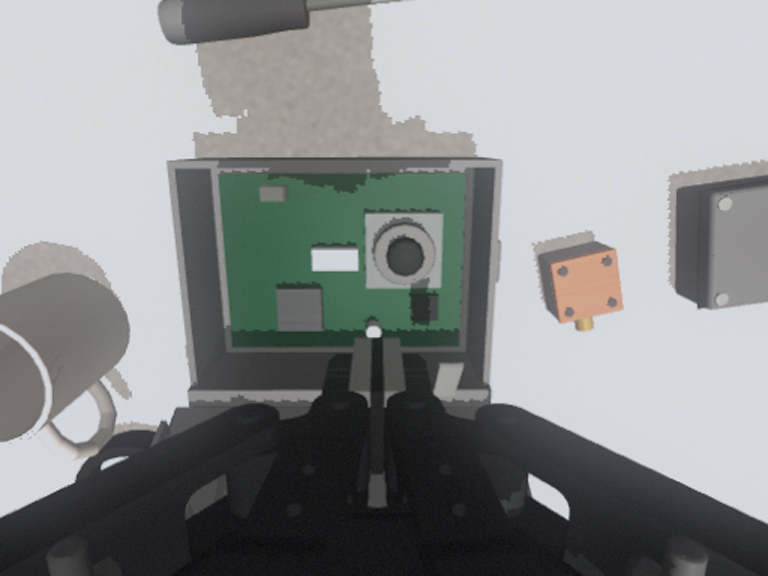

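The lid leans fully back by itself. The reset button is clear at wrist (270,171).

Run:
```python
from h import *
c=r.get_calibration("wrist");p=plane(c,270.0,170.6,38);print(p)
cs=r.get_calibration("scene");print(plane(cs,150+(586-400+.5)/2-.5,100+(246+.5)/2-.5,38))
cd=r.get_calibration("side");print(plane(cd,180+(195+.5)*.45-.5,80+(261+.5)*.45-.5,38))
goto([p[0],p[1],75],189)
```

```text
[560.82489696 127.75587737  38.        ]
[561.64594189 128.79851802  38.        ]
[562.44330663 118.78516418  38.        ]
t 13.2 pos [562.4 109.2 223.1] ori [ 1.7998e+02  6.0000e-02 -1.7052e+02] F [-0.22 -0.26  0.55] w 0.001
shift cm [-0.13  1.85 14.81] rot [0.    0.001 0.008]
```

Emit:
play_rows(
  series=[
    [[0,0,1,0,0,0,0],[0,-0.1,1.8,2,0,0,0],[0,-0.1,1.8,5,0,0,0],[0,-0.1,1.8,8,0,0,0],[0,-0.1,1.8,11,0,0,0],[0,-0.1,1.8,13,0,0,0],[0,-0.1,1.8,14.5,0,0,0],[0,-0.1,1.8,14.8,0,0,0],[0,-0.1,1.8,14.8,0,0,0]],
  ],
)

```text
time: 14.32
eef_pos: [560.3, 126.4, 75.1]
orientation: [180.0, 0.0, -170.6]
force: [0.3, -0.5, -0.3]
width: -0.002
```

Run:
```python
from h import *
goto([561.1,127.5,64],189)
snap("wrist","w9.png",(100,100,400,320),2.5)
```

```text
t 14.32 pos [560.3 126.4  75.1] ori [ 1.800e+02  3.000e-02 -1.706e+02] F [ 0.28 -0.47 -0.29] w -0.002
shift cm [-0.1   0.1   1.11] rot [0.    0.001 0.007]
```

View pics/w9.png

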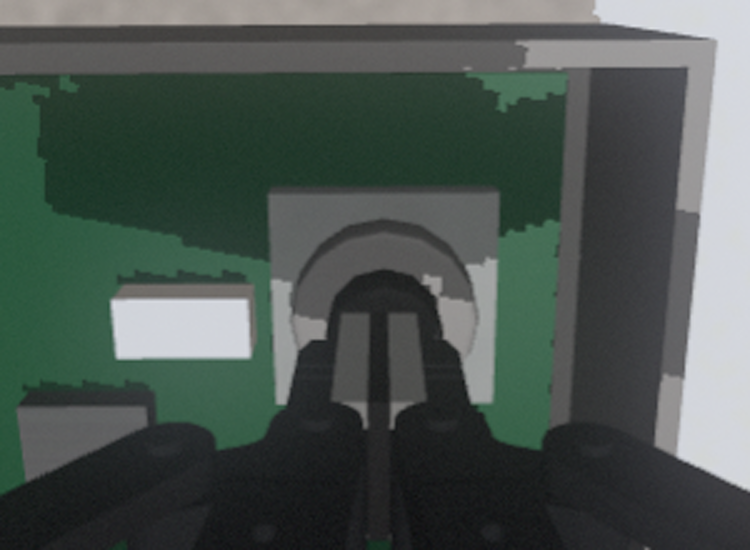

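The tip (378) is centred over the button (385 in the crop). Now I press in steps.

Emit:
play_rows(
  series=[
    [[0,0,0.1,0.6,0,0,0],[0,0,0.1,1.2,0,0,0],[0,0,0.1,1.5,0,0,0],[0,0,0.1,1.7,0,0,0],[0,0,0.1,1.8,0,0,0],[0,0,0.1,1.8,0,0,0]],
  ],
)

```text
time: 15.12
eef_pos: [559.8, 127.5, 57.1]
orientation: [180.0, 0.0, -170.6]
force: [-0.7, 0.9, 5.0]
width: -0.002
```

Emit:
play_rows(
  series=[
    [[0,0,0,0.1,0,0,0],[0,0,0,0.1,0,0,0],[0,0,0,0.1,0,0,0]],
  ],
)

```text
time: 15.5
eef_pos: [559.8, 127.5, 56.9]
orientation: [180.0, 0.0, -170.6]
force: [-3.7, 0.5, 14.8]
width: 0.004
```

The force jumped at 57 mm, so the button is on its stop. I let it out and draw back.

Emit:
play_rows(
  series=[
    [[0,0,0,-0.6,0,0,0],[0,0,0,-1.5,0,0,0],[0,0,0,-4,0,0,0],[0,0,0,-8,0,0,0],[0,1,0,-12,0,0,0],[0,4,0,-16,0,0,0],[0,6,0,-18,0,0,0],[0,8,0,-18,0,0,0],[0,8,0,-18,0,0,0],[0,8,0,-18,0,0,0]],
  ],
)

```text
time: 16.75
eef_pos: [481.2, 114.2, 235.9]
orientation: [-180.0, 0.0, -170.6]
force: [0.1, 0.3, -0.0]
width: -0.0
```

```bash
python3 - <<'E'
from h import *
goto([561.1,127.5,64],189)
snap("side","s9.png",(180,80,360,260),3);snap("scene","c9.png",(150,100,350,280),3);snap("wrist","w10.png",None,1)
E
python3 -c "
import cv2,numpy as np
a=cv2.imread('pics/s9.png');b=cv2.imread('pics/c9.png')
a=cv2.resize(a,(400,400));b=cv2.resize(b,(400,360));b=cv2.copyMakeBorder(b,0,40,0,0,0);cv2.imwrite('pics/sc9.png',np.hstack([a,b]))"
```

```text
t 16.75 pos [481.2 114.2 235.9] ori [-1.800e+02  2.000e-02 -1.706e+02] F [ 0.1   0.32 -0.05] w -0.0
shift cm [-8.090e+00  1.000e-02  1.719e+01] rot [-0.     0.     0.007]
```

View pics/sc9.png

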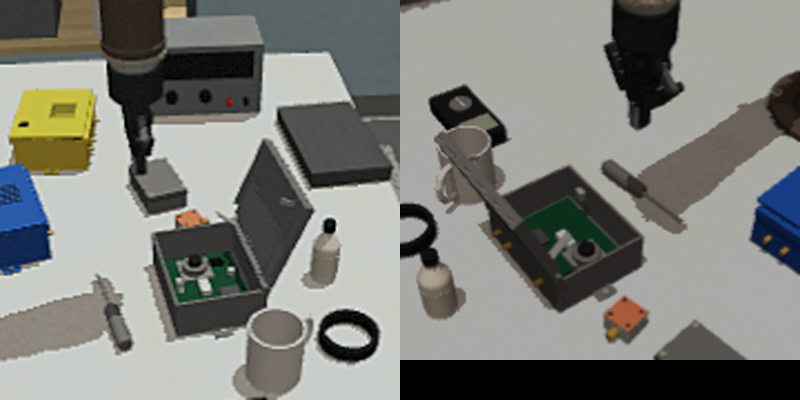

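View pics/w10.png

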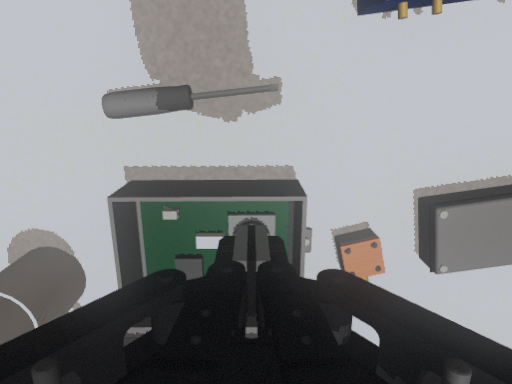

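The lid leans fully open, the button is out again (scene crop 586,246, same as before), the bystanders are where they were, and the arm is clear of everything.

```bash
python3 -c "
from station import r
print(r.hand_in())"
```

```text
the job is handed in; nothing more can be done
None
```

The gateway reset is done and handed in at about 17 s. I pressed the lid at its mark until the catch let go, pushed the lid over until it fell back to its stop, then pressed the reset button and let it out.

- **Lid press:** My first press, about 4 mm deep, did not release the catch. A second, deeper press to the lid's stop did, peaking at about 16 N, more than the 2 to 3 N the catch was said to need.
- **Button press:** I went down the full 6 mm to the stop. The reading rose from 5 N to about 15 N there, which showed the button was fully down.
- **Last checks:** In the final scene and side pictures the lid leans back open on its own. The button's dark top is where it was before the press. The sensor, screwdriver, mug, flux bottle, tape and junction box look unmoved by eye. The arm was clear and the force reading was near zero.
- **Disagreements:** A rough side-view fix of the button was about 9 mm off in y from the wrist and scene fixes. I used the wrist fix, and a close crop confirmed the tip was centred before pressing. I also did not measure how far the button came back out; I only saw that it looked the same.

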